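# Set out the porcelain on the furnace tray

### The job

Set out the porcelain on the enamelled tray, ready for the furnace: stand the tall crucible upright on the tray midway between the firebrick and the probe post, with the lid centred on top of it, knob up, and set the round low dish centred on top of the firebrick. Lay the long boat upright on the tray in front of the probe post (on the robot's side), lengthwise along the tray's long edges and with its middle 75 mm from the middle of the post. Tip nothing over, leave the jar, the mortar and the tongs where they are, and let go of everything.

Things in the scene. Friction and masses are not known exactly. Their poses are not given: they have to be found in the camera images.
- tray_mid (a point): White enamelled tray with dark blue rim, fixed to the bench, 190 x 300 mm, rim 14 mm high, with a flat grey pad inside whose surface is 8 mm above the bench. This point lies on the pad's surface, exactly midway between the firebrick and the probe post (30 mm beyond the tray's own centre). Its x axis runs across the tray away from the robot, its y axis along the tray's long edges to the left, z up.
- brick_top (a point): Buff insulating firebrick on the tray at its left or right end (it changes), fixed, 90 mm (x) x 80 mm (y), 50 mm high; this point is the centre of its top face, 58 mm above the bench, 100 mm from tray_mid. Axes as the tray's.
- post_base (a point): Probe post at the other end of the tray, fixed: white ceramic foot 44 x 44 mm and 20 mm high, carrying an upright tube 14 mm thick, 80 mm high in all. This point is the centre of its underside, on the tray's pad (8 mm above the bench), 100 mm from tray_mid. Axes as the tray's: in front of the post, on the robot's side, is its -x.
- crucible_center (a point): Tall white porcelain crucible, loose and open at the top, 60 mm high, outside diameter 39 mm at the foot and 47 mm at the rim, wall 3.5 mm, about 70 g. Point on its axis, half-way up. Its z axis points up.
- lid_center (a point): White porcelain lid, loose, lying knob up: flat disc 52 mm in diameter and 6 mm thick with a round knob on top, 18 mm in diameter and 16 mm high, 22 mm high in all, about 40 g. The underside is flat and rests on the crucible's rim. Point on its axis, half-way up (11 mm above its underside). Its z axis points up.
- dish_center (a point): Low round white porcelain dish, loose and open at the top, 30 mm high, outside diameter 59 mm at the foot and 62 mm at the rim, wall 3.5 mm, about 80 g. Point on its axis, half-way up. Its z axis points up.
- boat_center (a point): White porcelain boat, loose: narrow open trough 90 mm long (its y axis), 28 mm wide (its x axis) and 22 mm high, walls 4 mm, about 60 g. Point at its centre, half-way up. Its z axis points up.
- jar_mid (a point): Bystander: amber glass jar with black cap, 64 mm in diameter, 100 mm high, loose, beyond the tray on the left. Point on its axis, half-way up.
- mortar_mid (a point): Bystander: dark grey stone mortar (a round bowl), 84 mm in diameter, 50 mm high, loose, beyond the tray on the right. Point on its axis, half-way up.
- tongs_mid (a point): Bystander: steel crucible tongs lying flat beyond the tray, about 250 mm long, 8 mm high, loose. Point near their middle, half-way up.
There are look-alikes about, which are no part of the job. What is shaped like the part that bears dish_center but black or blue is not meant.

How it is judged:
By the outcome, as a careful person would: the job done as asked, in the order asked, and still so for the second after the job is handed in, with the robot touching nothing.
It also fails if it takes over 128 s, if anything falls off the work surface, if the arm or the gripper's body presses on something with over 40 N, if the wrist force passes 120 N, or if a joint passes its speed limit or range.

### The arm

A 6-joint arm with a two-finger parallel gripper is mounted at the origin on the work surface. World frame = base frame: x ahead of the robot, y to its left, z up, the work surface at z = 0. Lengths are in m, angles in degrees, forces in N, time in s.
With the tool pointing down it reaches from about 0.325 to 0.85 m from the base axis. Payload 15.5 kg.
Tool frame: the origin (TCP) lies midway between the tips of the shut fingers; the grasp point (between the pads) lies 19 mm behind it; y points along the fingers, x is the direction in which the jaws open and shut, and the axes are right-handed (so a half turn about y gives the same grasp; the last joint's range is limited). The gripper opens to 91 mm and grips with 3 to 60 N. Pads are 32 mm wide; open, the fingers measure 118 mm over their backs; the gripper's body (76 mm by 178 mm) begins 60 mm behind the grasp point.
Start: joints at [-73.997, 28.281, 77.091, -0, 74.628, -5.472], TCP at [0.229, -0.582, 0.214] pointing down, gripper open.
Joint ranges: [-166.48, 166.48], [-47.26, 123.95], [12.59, 153.08], [-70.14, 250.14], [6.76, 159.57], [-176.63, 176.63]. Speed limits (degrees/s): [108.29, 108.29, 147.25, 172.46, 172.46, 172.46].

### API

Orientations are given as a 3x3 rotation matrix whose columns are the frame's x, y, z axes.
In Python, from bench import ctrl gives the robot as it stands. The module is installed in compiled form; this text tells all that it offers. Calls block until the motion is done:
- ctrl.goto(position, orientation): joint-space move of the TCP to a pose.
- ctrl.move_l(position, vel=0.15, ori=None, contact_N=None): straight line of the TCP; ori=None keeps the orientation; vel is the mean speed in m/s. With contact_N (N) it stops when the force on the tool has changed by that much, and returns True; else False.
- ctrl.movej(angles): joint-space move.
- ctrl.command_gripper(opening): opening from 0.0 (shut) to 1.0 (fully open); the grip force is fixed at half the most; returns when the fingers have stopped.
- ctrl.sleep(seconds).
- ctrl.ik(position, orientation): joint angles nearest the present ones, or None.
- ctrl.read_camera(name): name is "scene" or "top" or "wrist"; returns the picture (480x640x3 uint8, blue, green, red); there is no depth.
- ctrl.camera_params(name): a dict with "fx", "fy", "cx", "cy" (pixels), "pose" (4x4, takes a point from camera to world coordinates); the wrist camera has in their place "T_tool_cam" (4x4, takes a point from camera to tool coordinates, whose origin is the TCP and whose axes are the tool frame's). Camera axes: x right, y up, looking along -z (the intrinsics and any distortion apply to the point x, -y, -z); pixel columns grow to the right and rows downward; lengths in m; the calibration is good to about 2 mm. The wrist camera is an equidistant fisheye: a pixel r from the principal point sees the ray r / f radians off the axis. A picture is of the moment at which its call begins: read the wrist's pose just before it. camera_params takes no time and is no camera call.
A pose or a line that the arm cannot do raises ctrl.MotionError and nothing moves.
- ctrl.sign_off(): hands the job in, once; it reports no verdict.
Readings, each from a call of its own:
- ctrl.current_t(): time.
- ctrl.current_q(): joint angles.
- ctrl.current_dq(): joint speeds.
- ctrl.current_effort(): joint torques, N m.
- ctrl.current_tool_pos(): TCP position.
- ctrl.current_eef_rot(): TCP orientation.
- ctrl.current_contact_force(): force on the tool from outside, world axes, zero at the start.
- ctrl.current_wrist_torque(): the same for the moment, N m.
- ctrl.current_grip_width(): opening from 0.0 (shut) to 1.0 (fully open).
Only numpy, scipy, OpenCV 4.12 (cv2) and the standard library are available. Lean on these libraries where they do the work, as an engineer would, in place of code of your own. Each camera call takes 0.05 s, during which the arm holds its last target.

## Working session

There is one attempt and no reset: what is moved stays moved. The work goes in short steps, each a Python script; the robot and the scene stay as the last script left them, time stands still between calls to the robot, and variables do not carry over. Pictures are saved under pics/ and viewed, and the job is handed in when it is done.

```bash
mkdir -p pics; python3 - <<'E'
from bench import ctrl
import cv2,numpy as np
np.set_printoptions(precision=4,suppress=True)
for n in ["scene","top","wrist"]:
    im=ctrl.read_camera(n); cv2.imwrite(f"pics/{n}0.png",im); print(n,ctrl.camera_params(n))
print(ctrl.current_t(),ctrl.current_tool_pos(),ctrl.current_eef_rot())
E
```

```text
scene {'fx': 497.06923657408373, 'fy': 497.06923657408373, 'cx': 321.45911210334197, 'cy': 239.9195699281958, 'pose': array([[ 0.662 , -0.6222,  0.4179,  1.0846],
       [ 0.7495,  0.5424, -0.3796, -0.4257],
       [ 0.0094,  0.5645,  0.8254,  0.978 ],
       [ 0.    ,  0.    ,  0.    ,  1.    ]])}
top {'fx': 620.4218272667526, 'fy': 620.4218272667526, 'cx': 328.29759711094465, 'cy': 241.7927456289518, 'pose': array([[-0.0141,  0.9923, -0.123 ,  0.4462],
       [-0.9999, -0.0128,  0.0113,  0.0095],
       [ 0.0096,  0.1231,  0.9923,  1.5908],
       [ 0.    ,  0.    ,  0.    ,  1.    ]])}
wrist {'fx': 371.64829954431775, 'fy': 371.64829954431775, 'cx': 321.80210162606903, 'cy': 239.64406154644385, 'T_tool_cam': array([[ 1.    ,  0.0009, -0.    , -0.0012],
       [-0.0003,  0.2879, -0.9576, -0.1707],
       [-0.0008,  0.9576,  0.2879,  0.0822],
       [ 0.    ,  0.    ,  0.    ,  1.    ]])}
0.15 [ 0.2288 -0.5814  0.2135] [[ 0.3661 -0.0002  0.9306]
 [-0.9306  0.0008  0.3661]
 [-0.0009 -1.      0.0001]]
```

View pics/top0.png

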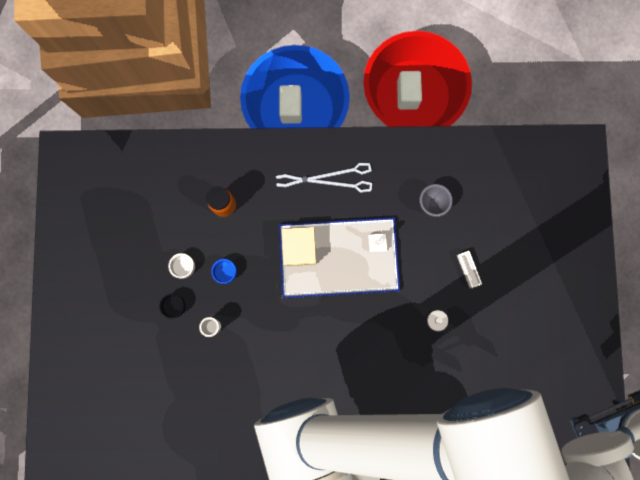

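View pics/scene0.png

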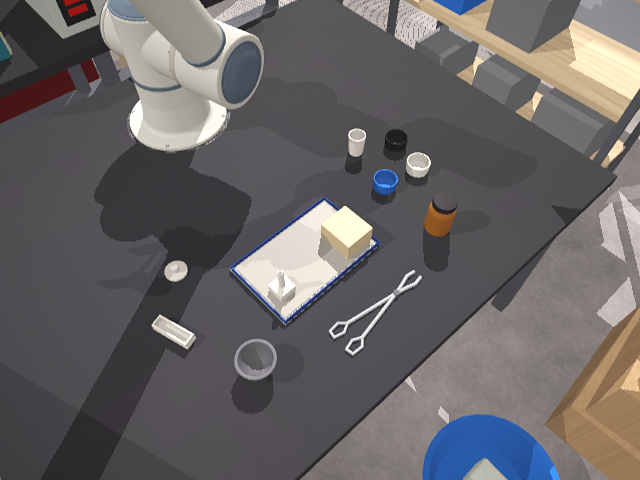

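View pics/wrist0.png

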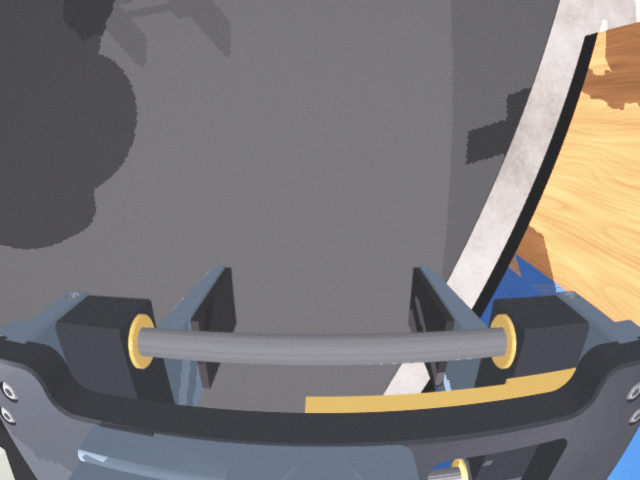

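```bash
python3 - <<'E'
import cv2,numpy as np
t=cv2.imread("pics/top0.png"); s=cv2.imread("pics/scene0.png")
cv2.imwrite("pics/top_tray.png",cv2.resize(t[200:310,265:415],None,fx=5,fy=5,interpolation=cv2.INTER_CUBIC))
a=cv2.resize(t[240:345,150:245],None,fx=4,fy=4,interpolation=cv2.INTER_CUBIC)
b=cv2.resize(t[240:345,405:500],None,fx=4,fy=4,interpolation=cv2.INTER_CUBIC)
cv2.imwrite("pics/top_parts.png",np.hstack([a,b]))
E
```

```text
(no output)
```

View pics/top_tray.png

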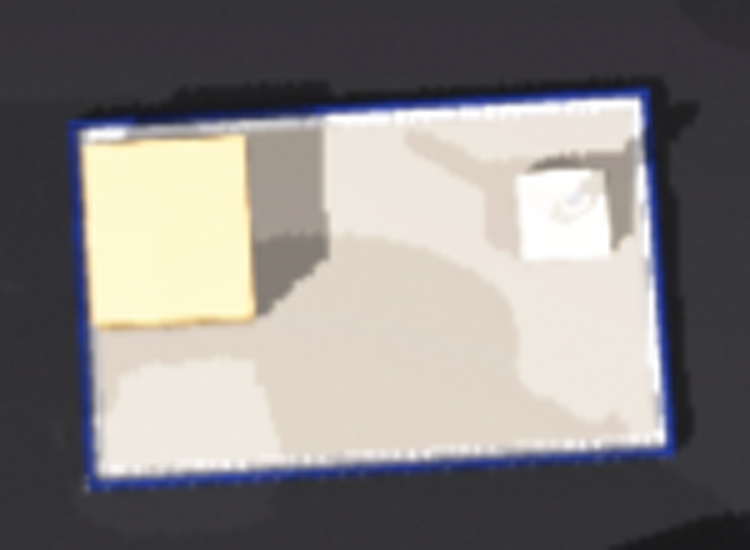

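View pics/top_parts.png

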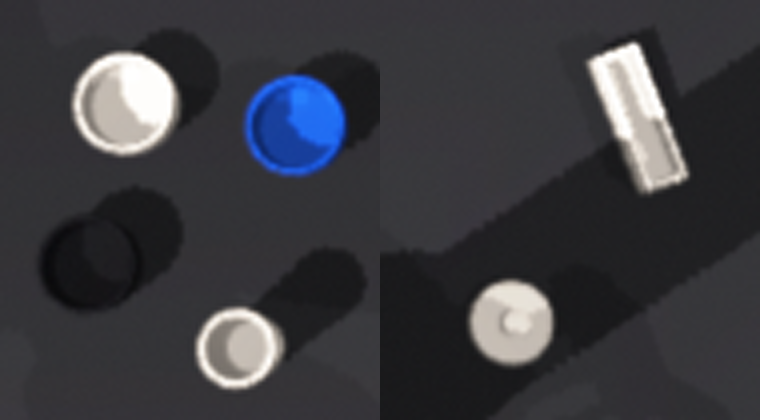

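```bash
cat > h.py <<'E'
import cv2,numpy as np
from scipy.optimize import least_squares
from bench import ctrl
np.set_printoptions(precision=4,suppress=True)
def Rdown(yaw):  # yaw: direction (deg) of tool x (jaw) axis; y down
    a=np.radians(yaw); x=np.array([np.cos(a),np.sin(a),0]); y=np.array([0,0,-1.]); return np.c_[x,y,np.cross(x,y)]
def cam(name,tool=None):
    p=ctrl.camera_params(name)
    if name=="wrist":
        T=np.eye(4); T[:3,:3]=tool[1]; T[:3,3]=tool[0]; P=T@p["T_tool_cam"]
    else: P=p["pose"]
    return (name,p["fx"],p["cx"],p["cy"],P)
def proj(c,X):
    n,f,cx,cy,P=c; X=np.atleast_2d(X); q=(X-P[:3,3])@P[:3,:3]; x,y,z=q[:,0],-q[:,1],-q[:,2]
    if n=="wrist":
        r=np.hypot(x,y); th=np.arctan2(r,z); return np.c_[cx+f*th*x/r,cy+f*th*y/r]
    return np.c_[cx+f*x/z,cy+f*y/z]
def ray(c,u,z):
    n,f,cx,cy,P=c; a=(u[0]-cx)/f;b=(u[1]-cy)/f
    if n=="wrist":
        r=np.hypot(a,b); d=np.array([np.sin(r)*a/r,-np.sin(r)*b/r,-np.cos(r)])
    else: d=np.array([a,-b,-1])
    d=P[:3,:3]@d; return P[:3,3]+d*(z-P[2,3])/d[2]
def ring(r,z,n=48):
    t=np.arange(n)*2*np.pi/n; return np.c_[r*np.cos(t),r*np.sin(t),np.full(n,z)]
def box(cx,cy,hx,hy,z0,z1,k=8):
    s=np.linspace(-1,1,k); e=np.r_[np.c_[s,s*0-1],np.c_[s,s*0+1],np.c_[s*0-1,s],np.c_[s*0+1,s]]
    return np.vstack([np.c_[cx+hx*e[:,0],cy+hy*e[:,1],np.full(len(e),z)] for z in (z0,z1)])
M=dict(crucible=[np.r_[ring(.0195,0),ring(.0235,.06)]],dish=[np.r_[ring(.0295,0),ring(.031,.03)]],
 lid=[np.r_[ring(.026,0),ring(.026,.006)],np.r_[ring(.009,.006),ring(.009,.022)]],
 boat=[box(0,0,.014,.045,0,.022)],
 tray=[box(-.03,0,.095,.15,0,.014),box(0,.1,.045,.04,.008,.058),box(0,-.1,.022,.022,.008,.028),box(0,-.1,.007,.007,.008,.088)])
def place(m,p,z0=0):
    c,s=np.cos(p[2]),np.sin(p[2]); R=np.array([[c,-s,0],[s,c,0],[0,0,1]])
    return [h@R.T+[p[0],p[1],z0] for h in m]
def contour(im,guess,thr,blue=False,min_area=60):
    g=cv2.resize(im.astype(np.float32).max(2),None,fx=4,fy=4,interpolation=cv2.INTER_LINEAR)
    cs,_=cv2.findContours((g>thr).astype(np.uint8),cv2.RETR_EXTERNAL,cv2.CHAIN_APPROX_NONE)
    best=max((c for c in cs if cv2.contourArea(c)>min_area*4),key=lambda c:cv2.pointPolygonTest(c,(float(guess[0]*4+1.5),float(guess[1]*4+1.5)),True))
    return (best[:,0,:]+.5)/4-.5
def fit(model,obs,p0,z0=0,yaw=True):
    # obs: list of (cam, contour pts)
    def res(q):
        p=np.r_[q,0] if not yaw else q; out=[]
        for c,pts in obs:
            hs=[cv2.convexHull(proj(c,h).astype(np.float32)) for h in place(model,p,z0)]
            st=max(1,len(pts)//120)
            d=[max(cv2.pointPolygonTest(h,(float(u),float(v)),True) for h in hs) for u,v in pts[::st]]
            out.append(np.array(d)/len(d)**.5*10)
        return np.concatenate(out)
    r=least_squares(res,np.array(p0,float)[:3 if yaw else 2],diff_step=1e-3,x_scale=[.01,.01,.05][:3 if yaw else 2],loss="soft_l1")
    return r.x,np.sqrt(np.mean(res(r.x)**2)/100*len(res(r.x))/len(obs))
E
cat > f0.py <<'E'
from h import *
T=cv2.imread("pics/top0.png");S=cv2.imread("pics/scene0.png");ct=cam("top");cs=cam("scene")
G=dict(tray=((345,270),(280,262)),dish=((181,265),(418,166)),crucible=((209,327),(357,140)),lid=((438,322),(176,271)),boat=((469,269),(174,331)))
for k,(a,b) in G.items():
    thr=100
    oa=(ct,contour(T,a,thr)); ob=(cs,contour(S,b,thr))
    p0=np.r_[ray(ct,a,.01)[:2],np.radians({'tray':3,'boat':20}.get(k,0))]
    for nm,o in (("top",[oa]),("scene",[ob]),("both",[oa,ob])):
        x,e=fit(M[k],o,p0,yaw=k in('tray','boat')); print(k,nm,x[:2],np.degrees(x[2:]),"rms px %.2f"%e, [len(q[1]) for q in o])
E
python3 f0.py
```

```text
tray top [ 0.632  -0.0329] [2.8668] rms px 0.60 [1520]
tray scene [ 0.628  -0.0329] [2.6072] rms px 0.76 [1400]
tray both [ 0.6303 -0.0328] [2.8506] rms px 0.92 [1520, 1400]
dish top [0.5853 0.3662] [] rms px 0.48 [301]
dish scene [0.5828 0.3658] [] rms px 0.38 [310]
dish both [0.5841 0.3659] [] rms px 0.55 [301, 310]
crucible top [0.4311 0.2882] [] rms px 0.48 [240]
crucible scene [0.429  0.2881] [] rms px 0.40 [304]
crucible both [0.4302 0.2879] [] rms px 0.52 [240, 304]
lid top [ 0.4388 -0.2834] [] rms px 0.15 [239]
lid scene [ 0.4361 -0.283 ] [] rms px 0.16 [258]
lid both [ 0.4375 -0.2832] [] rms px 0.40 [239, 258]
boat top [ 0.5674 -0.3676] [109.9743] rms px 0.51 [361]
boat scene [ 0.5646 -0.3672] [-70.3983] rms px 0.43 [414]
boat both [ 0.5659 -0.3673] [-70.2895] rms px 0.58 [361, 414]
```

```bash
cat > look.py <<'E'
from h import *
import sys
x,y,z,yaw=map(float,sys.argv[1:5]); nm=sys.argv[5]
ctrl.goto([x,y,z],Rdown(yaw)); ctrl.sleep(.2)
t=(np.array(ctrl.current_tool_pos()),np.array(ctrl.current_eef_rot())); im=ctrl.read_camera("wrist")
cv2.imwrite(f"pics/{nm}.png",im); np.savez(f"{nm}.npz",p=t[0],R=t[1]); print(ctrl.current_t(),t[0],np.round(ctrl.current_q(),1))
E
python3 look.py 0.54 -0.033 0.24 -90 w_tray
```

```text
2.6583 [ 0.54   -0.0335  0.24  ] [-9.9 20.  86.9 -0.  73.1 80.2]
```

View pics/w_tray.png

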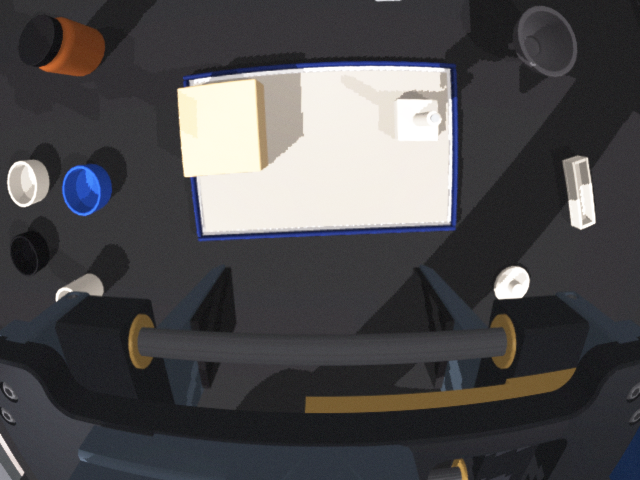

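The wrist view shows the tray (around 320,150), brick (222,128), post (418,120), white dish (28,183), boat (579,192) and lid (512,283). Next I fit these and compare them with the fixed cameras.

```bash
cat > f1.py <<'E'
from h import *
I=cv2.imread("pics/w_tray.png");d=np.load("w_tray.npz");cw=cam("wrist",(d["p"],d["R"]))
G=dict(tray=((320,180),(.63,-.033,.049)),dish=((28,183),(.584,.366,0)),boat=((579,192),(.566,-.367,-1.22)),lid=((512,283),(.4375,-.283,0)))
for k,(a,p0) in G.items():
    for thr in (75,95):
        c=contour(I,a,thr); x,e=fit(M[k],[(cw,c)],p0,yaw=k in('tray','boat')); print(k,thr,x[:2],np.degrees(x[2:]),"rms %.2f"%e,c.min(0),c.max(0))
E
python3 f1.py
python3 look.py 0.40 0.25 0.24 -60 w_cd
```

```text
tray 75 [ 0.6316 -0.0312] [2.6457] rms 1.41 [176.125  60.625] [457.875 241.625]
tray 95 [ 0.6342 -0.032 ] [2.8322] rms 3.27 [176.375  60.875] [457.625 241.125]
dish 75 [0.5848 0.3665] [] rms 0.62 [  5.875 158.875] [ 49.375 207.625]
dish 95 [0.5848 0.3666] [] rms 0.35 [  6.125 159.375] [ 49.125 207.375]
boat 75 [ 0.5653 -0.3668] [-71.4303] rms 0.56 [561.875 154.625] [595.875 229.875]
boat 95 [ 0.5653 -0.3669] [-71.344] rms 0.39 [562.125 155.125] [595.625 229.625]
lid 75 [ 0.4381 -0.2823] [] rms 1.30 [492.625 265.375] [530.125 299.625]
lid 95 [ 0.4379 -0.2823] [] rms 1.37 [493.125 265.375] [529.875 299.375]
4.1083 [0.4006 0.2493 0.2399] [24.7 14.3 95.7 -0.  70.  84.7]
```

View pics/w_cd.png

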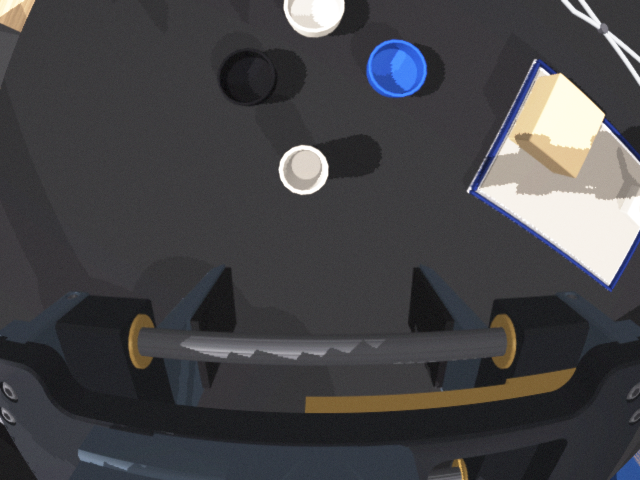

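```bash
cat > f2.py <<'E'
from h import *
I=cv2.imread("pics/w_cd.png");d=np.load("w_cd.npz");cw=cam("wrist",(d["p"],d["R"]))
c=contour(I,(304,170),95); print("cruc",fit(M["crucible"],[(cw,c)],(.430,.288,0),yaw=False))
I=cv2.imread("pics/w_tray.png");d=np.load("w_tray.npz");cw=cam("wrist",(d["p"],d["R"]))
f=I.astype(int); m=np.maximum(f.max(2)*1.0, 60+(f[...,0]-f[...,2])*2.)
m3=np.clip(np.dstack([m]*3),0,255).astype(np.uint8)
for thr in (95,110):
    c=contour(m3,(320,180),thr); x,e=fit(M["tray"],[(cw,c)],(.63,-.033,.049)); print(x,np.degrees(x[2]),e)
V=cv2.resize(I[40:260,150:480],None,fx=2.4,fy=2.4,interpolation=cv2.INTER_CUBIC)
for q,col in ((x,(0,0,255)),((.632,-.0329,np.radians(2.85)),(0,200,0))):
    for h in place(M["tray"],q):
        u=cv2.convexHull(proj(cw,h).astype(np.float32))[:,0]; u=((u+.5-[150,40])*2.4).astype(int); cv2.polylines(V,[u],True,col,1)
cv2.imwrite("pics/ov.png",V)
E
python3 f2.py
```

```text
cruc (array([0.4312, 0.2884]), np.float64(0.7056638359824224))
[ 0.6327 -0.0321  0.0435] 2.4931241789302163 0.20807885742588106
[ 0.6327 -0.0321  0.0436] 2.4981857826795264 0.22188311484594386
```

View pics/ov.png

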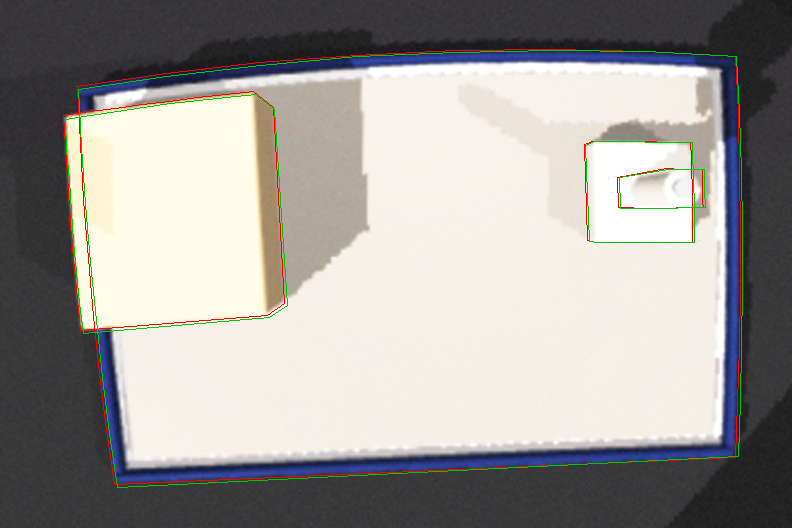

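```bash
cat >> h.py <<'E'
TR=np.array([.6320,-.0324]); TY=2.6
def tray(dx,dy):
    a=np.radians(TY); return TR+np.array([dx*np.cos(a)-dy*np.sin(a),dx*np.sin(a)+dy*np.cos(a)])
def log(s): print(s,"t=%.1f"%ctrl.current_t(),"tcp",np.array(ctrl.current_tool_pos()),"F",np.array(ctrl.current_contact_force()),"w %.1f mm"%(ctrl.current_grip_width()*91))
def pick(xy,z,yaw,opening,zc=.16,lift=.2):
    ctrl.command_gripper(opening)
    ctrl.goto([*xy,zc],Rdown(yaw)); ctrl.move_l([*xy,z+.03],vel=.2); h=ctrl.move_l([*xy,z],vel=.06,contact_N=6); log(f"down hit={h}")
    ctrl.command_gripper(0.0); log("closed")
    ctrl.move_l([*xy,lift],vel=.15); log("lifted")
def put(xy,z,yaw,opening,zc=.2):
    ctrl.goto([*xy,zc],Rdown(yaw)); ctrl.move_l([*xy,z+.02],vel=.15); ctrl.move_l([*xy,z+.003],vel=.05); ctrl.sleep(.2)
    h=ctrl.move_l([*xy,z-.0015],vel=.01,contact_N=2.5); log(f"set hit={h}")
    ctrl.command_gripper(opening); log("open"); ctrl.sleep(.2)
    ctrl.move_l([*xy,zc],vel=.12); log("up")
def snap(nm,name="wrist"):
    t=(np.array(ctrl.current_tool_pos()),np.array(ctrl.current_eef_rot())); im=ctrl.read_camera(name); cv2.imwrite(f"pics/{nm}.png",im); np.savez(f"{nm}.npz",p=t[0],R=t[1])
E
python3 - <<'E'
from h import *
pick([.4311,.2883],.028,-56.2,.75); snap("c_held")
E
```

```text
down hit=False t=6.4 tcp [0.431  0.2882 0.0278] F [-0.0525 -0.6463 -0.0037] w 68.6 mm
closed t=6.9 tcp [0.4313 0.2883 0.0282] F [ 0.0502 -0.8642  1.2007] w 45.4 mm
lifted t=8.2 tcp [0.4307 0.2881 0.1993] F [-1.3108  0.7589 -0.8244] w 45.1 mm
```

View pics/c_held.png

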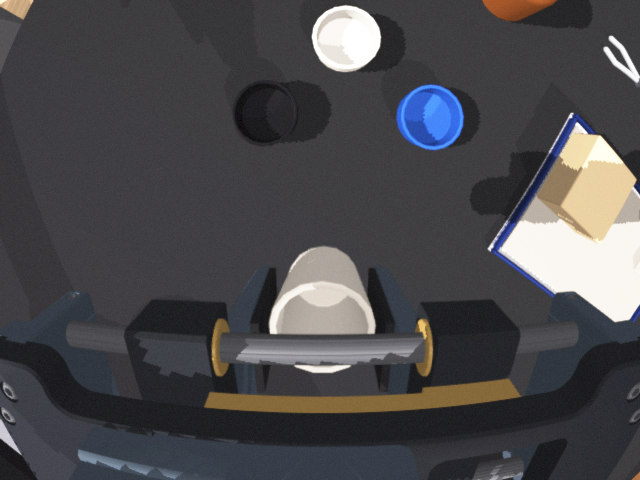

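Crucible is held between the pads (rim at about 322,320), and the 45 mm width matches. Next I place it.

```bash
python3 - <<'E'
from h import *
put(tray(0,0),.036,TY-90,.7)
xy=tray(-.10,0); ctrl.goto([*xy,.24],Rdown(TY-90)); ctrl.sleep(.2); snap("c_put")
d=np.load("c_put.npz");cw=cam("wrist",(d["p"],d["R"])); print(tray(0,0),proj(cw,np.r_[tray(0,0),.04]))
E
```

```text
set hit=True t=11.8 tcp [ 0.6323 -0.0325  0.0361] F [-0.5188 -0.2099  5.7231] w 45.4 mm
open t=12.3 tcp [ 0.6316 -0.0324  0.0356] F [0.0371 0.4406 0.4996] w 63.5 mm
up t=14.0 tcp [ 0.6316 -0.0323  0.1993] F [-0.1144 -0.5212  0.2019] w 63.8 mm
[ 0.632  -0.0324] [[322.971  113.2982]]
```

View pics/c_put.png

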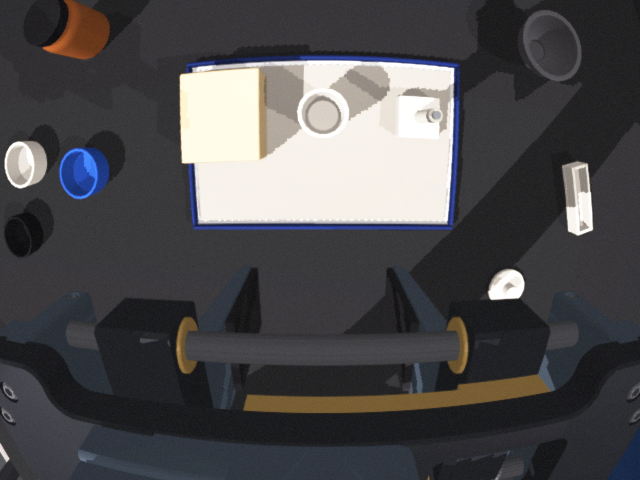

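```bash
cat >> h.py <<'E'
def trayfit(nm,seed=(320,200),extra=[]):
    I=cv2.imread(f"pics/{nm}.png");d=np.load(f"{nm}.npz");cw=cam("wrist",(d["p"],d["R"]))
    f=I.astype(int); m=np.maximum(f.max(2)*1.0, 60+(f[...,0]-f[...,2])*2.)
    c=contour(np.clip(np.dstack([m]*3),0,255).astype(np.uint8),seed,100)
    x,e=fit(M["tray"]+extra,[(cw,c)],(*TR,np.radians(TY))); print("tray",x[:2],np.degrees(x[2]),"rms",e); return I,cw,x
def overlay(I,cw,pts,x0,y0,x1,y1,s,out):
    V=cv2.resize(I[y0:y1,x0:x1],None,fx=s,fy=s,interpolation=cv2.INTER_CUBIC)
    for P,col in pts:
        u=((proj(cw,P)+.5-[x0,y0])*s).astype(int); cv2.polylines(V,[u],True,col,1)
    cv2.imwrite(f"pics/{out}.png",V)
E
python3 - <<'E'
from h import *
I,cw,x=trayfit("c_put")
p=[*tray(0,0)]
q=x[:2]
overlay(I,cw,[(ring(.0235,.068)+[*p,0],(0,0,255)),(ring(.0235,.068)+[*q,0],(0,200,0)),(ring(.02,.068)+[*p,0],(0,0,255)),(ring(.02,.068)+[*q,0],(0,200,0))],240,60,460,200,3.5,"c_ov")
E
```

```text
tray [ 0.6322 -0.032 ] 2.528076984894166 rms 0.16365091824858558
```

View pics/c_ov.png

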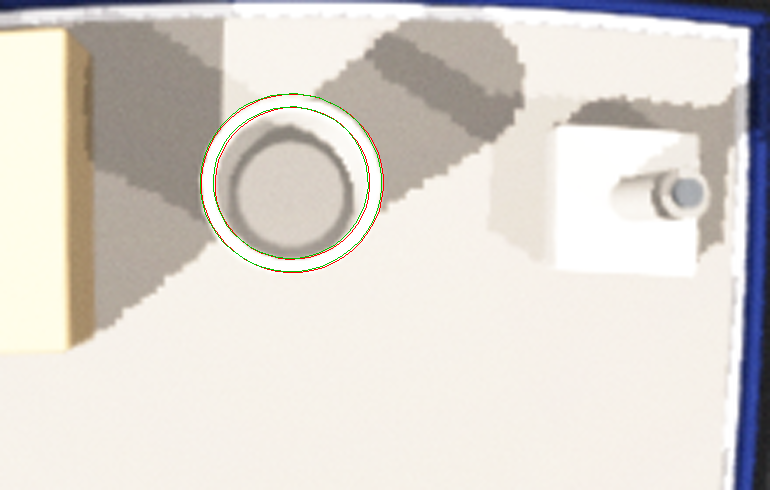

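```bash
sed -i 's/^TR=.*/TR=np.array([.6320,-.0322]); TY=2.55/' h.py
python3 look.py 0.42 -0.27 0.24 -122.8 w_lid
python3 - <<'E'
from h import *
I=cv2.imread("pics/w_lid.png");d=np.load("w_lid.npz");cw=cam("wrist",(d["p"],d["R"]))
for k,p0 in (("lid",(.4383,-.2828,0)),("boat",(.566,-.367,np.radians(-71.)))):
    u=proj(cw,np.r_[p0[:2],.008])[0]; print(k,u)
    c=contour(I,u,95); x,e=fit(M[k],[(cw,c)],p0,yaw=k=="boat"); print(x[:2],np.degrees(x[2:]),e)
E
```

```text
16.05 [ 0.4207 -0.2691  0.24  ] [-39.5  16.6  92.3   0.   71.1  83.2]
lid [324.6188 185.1035]
[ 0.4373 -0.2819] [] 0.6115815311582131
boat [326.3923  45.8635]
[ 0.5658 -0.3668] [-70.9705] 0.3556287813926511
```

View pics/w_lid.png

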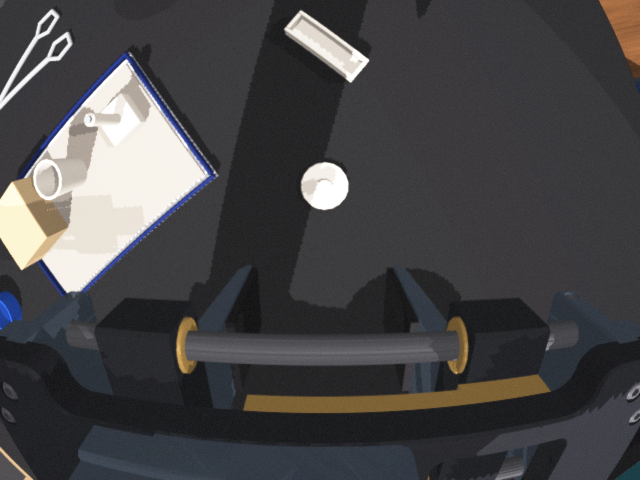

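```bash
python3 - <<'E'
from h import *
I=cv2.imread("pics/w_lid.png");d=np.load("w_lid.npz");cw=cam("wrist",(d["p"],d["R"]))
p=[.4377,-.2824,0]
overlay(I,cw,[(ring(.026,.006)+p,(0,0,255)),(ring(.026,.0)+p,(0,200,0)),(ring(.009,.022)+p,(255,0,0)),(ring(.009,.006)+p,(255,0,255))],285,150,365,220,8,"l_ov")
E
```

```text
(no output)
```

View pics/l_ov.png

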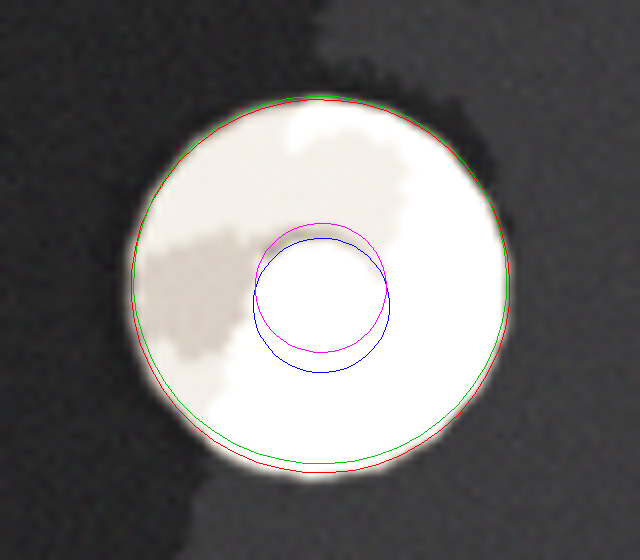

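```bash
python3 - <<'E'
from h import *
pick([.4375,-.2822],.009,-122.8,.45); snap("l_held")
E
```

```text
down hit=False t=18.4 tcp [ 0.4374 -0.2821  0.0088] F [ 0.6673  0.0671 -0.0706] w 41.2 mm
closed t=18.9 tcp [ 0.4376 -0.2823  0.0092] F [ 0.5554 -0.5323  3.8898] w 17.2 mm
lifted t=20.4 tcp [ 0.4371 -0.2819  0.1993] F [-0.1663 -1.0899 -0.4089] w 17.3 mm
```

View pics/l_held.png

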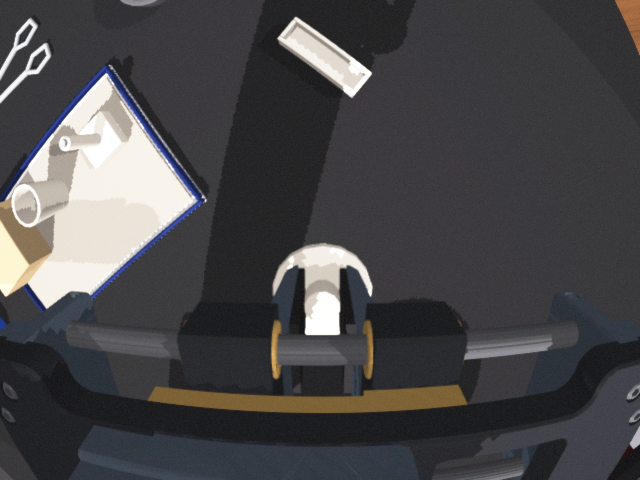

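```bash
python3 - <<'E'
from h import *
I=cv2.imread("pics/l_held.png");d=np.load("l_held.npz");cw=cam("wrist",(d["p"],d["R"]))
p=d["p"]-[0,0,.009]
overlay(I,cw,[(ring(.026,.006)+p,(0,0,255)),(ring(.026,.0)+p,(0,200,0)),(ring(.009,.022)+p,(255,0,0))],260,230,390,350,6,"l_ov2")
E
```

```text
(no output)
```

View pics/l_ov2.png

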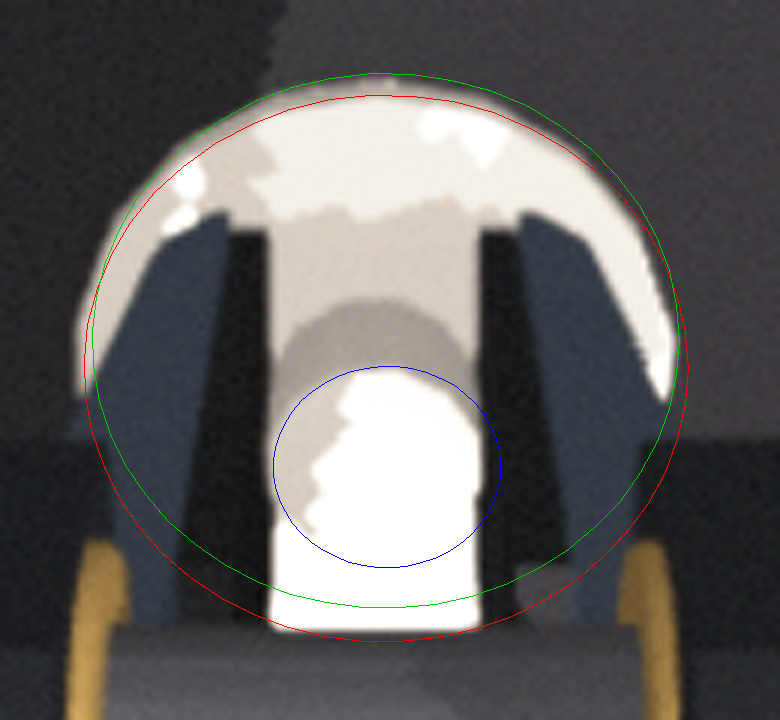

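```bash
python3 - <<'E'
from h import *
put(tray(0,0),.077,TY-90,.45,zc=.22)
xy=tray(-.10,0); ctrl.goto([*xy,.24],Rdown(TY-90)); ctrl.sleep(.2); snap("l_put")
I,cw,x=trayfit("l_put")
p=[*tray(0,0),.068]
overlay(I,cw,[(ring(.026,.006)+p,(0,0,255)),(ring(.026,0)+p,(0,200,0)),(ring(.009,.022)+p,(255,0,0))],240,60,460,200,3.5,"l_ov3")
E
```

```text
set hit=True t=23.6 tcp [ 0.6322 -0.0322  0.0773] F [-1.0303 -0.328   7.5304] w 16.6 mm
open t=24.2 tcp [ 0.6317 -0.0322  0.0768] F [-1.2877  0.539  -0.3419] w 40.9 mm
up t=25.7 tcp [ 0.6316 -0.0322  0.2192] F [-0.9183 -0.6181  0.3319] w 41.3 mm
tray [ 0.6322 -0.0319] 2.482889554020576 rms 0.16916391176540918
```

View pics/l_ov3.png

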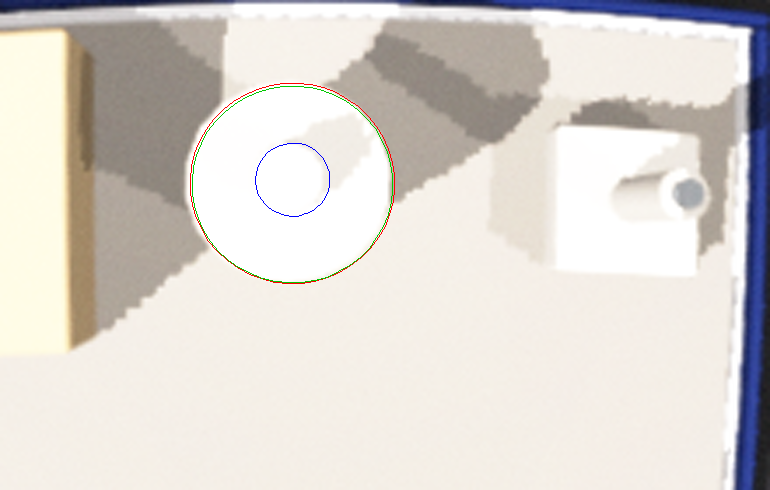

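```bash
python3 look.py 0.55 0.345 0.24 -58 w_dish
python3 - <<'E'
from h import *
I=cv2.imread("pics/w_dish.png");d=np.load("w_dish.npz");cw=cam("wrist",(d["p"],d["R"]))
p0=(.585,.3665,0)
u=proj(cw,np.r_[p0[:2],.015])[0]; print(u)
c=contour(I,u,95); x,e=fit(M["dish"],[(cw,c)],p0,yaw=False); print(x,e)
p=[*x,0]
overlay(I,cw,[(ring(.031,.03)+p,(0,0,255)),(ring(.0275,.03)+p,(0,0,255)),(ring(.0295,0)+p,(0,200,0))],150,80,470,300,2.5,"d_ov")
E
```

```text
28.1417 [0.5505 0.344  0.2402] [26.8 29.  71.4 -0.  79.6 84.8]
[321.9286 169.6501]
[0.5847 0.3661] 1.066443350252296
```

View pics/d_ov.png

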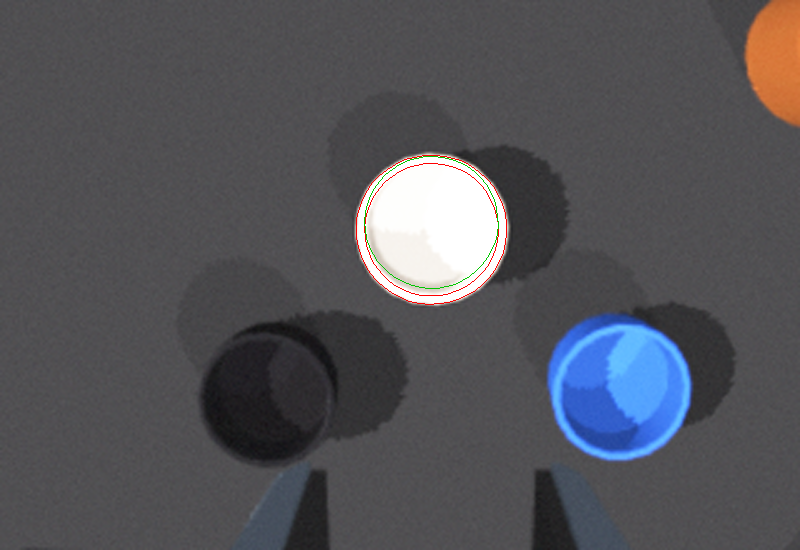

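```bash
python3 - <<'E'
from h import *
pick([.5848,.3662],.007,-58,.88,lift=.22)
assert 56<ctrl.current_grip_width()*91<66
put(tray(0,.1),.065,TY-90,.82,zc=.22)
xy=tray(-.10,0); ctrl.goto([*xy,.24],Rdown(TY-90)); ctrl.sleep(.2); snap("d_put")
d=np.load("d_put.npz");cw=cam("wrist",(d["p"],d["R"]));I=cv2.imread("pics/d_put.png")
p=[*tray(0,.1),.058]; q=[*tray(0,0),.068]
overlay(I,cw,[(ring(.031,.03)+p,(0,0,255)),(ring(.0275,.03)+p,(0,0,255)),(ring(.026,.006)+q,(0,200,0)),(box(0,0,.045,.04,0,0)[:0],0)][:3],130,40,470,260,2.3,"d_ov2")
E
```

```text
down hit=False t=30.8 tcp [0.5848 0.3662 0.0068] F [ 0.4487  0.9968 -0.5597] w 80.2 mm
closed t=31.2 tcp [0.585  0.3663 0.0073] F [-0.0208 -1.08    3.7509] w 59.8 mm
lifted t=32.8 tcp [0.5844 0.366  0.219 ] F [-0.1558 -0.2355 -0.0861] w 59.9 mm
set hit=True t=36.0 tcp [0.6277 0.0677 0.0653] F [-1.0478  0.6796  6.492 ] w 59.5 mm
open t=36.5 tcp [0.6272 0.0677 0.0647] F [-0.5234 -0.8997 -0.0913] w 74.9 mm
up t=38.1 tcp [0.6272 0.0677 0.2192] F [ 0.0847 -0.0224 -0.8807] w 74.4 mm
```

View pics/d_ov2.png

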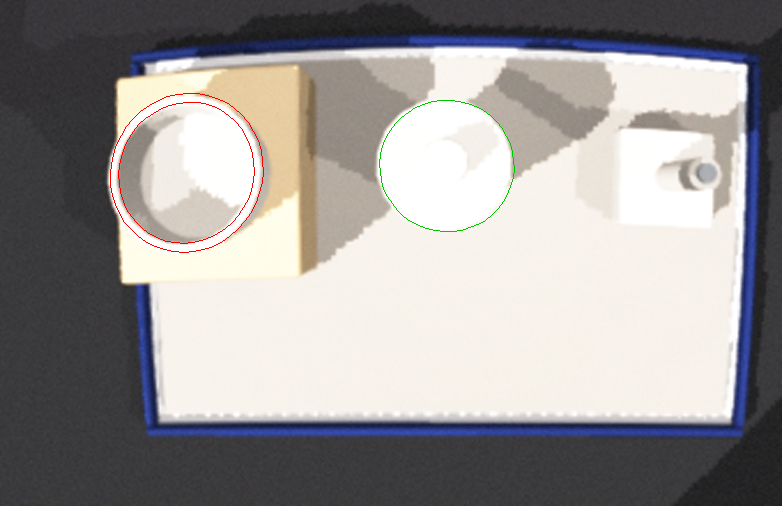

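```bash
python3 - <<'E'
from h import *
pick([.5658,-.3669],.008,-71,.6,lift=.22)
assert 24<ctrl.current_grip_width()*91<32
snap("b_held")
d=np.load("b_held.npz");cw=cam("wrist",(d["p"],d["R"]));I=cv2.imread("pics/b_held.png")
a=np.radians(-71); pl=place([box(0,0,.014,.045,.022,.022,2)[[0,1,3,2]]],(d["p"][0],d["p"][1],a),d["p"][2]-.008)[0]
overlay(I,cw,[(pl,(0,0,255))],160,120,480,360,2.4,"b_ov")
E
```

```text
down hit=False t=42.2 tcp [ 0.5658 -0.3669  0.0079] F [-0.7139 -0.4454 -0.164 ] w 54.7 mm
closed t=42.7 tcp [ 0.5659 -0.367   0.0082] F [-0.6027  0.1257  3.1172] w 27.4 mm
lifted t=44.3 tcp [ 0.5654 -0.3666  0.2191] F [-0.091   0.6054 -0.9025] w 27.8 mm
```

View pics/b_ov.png

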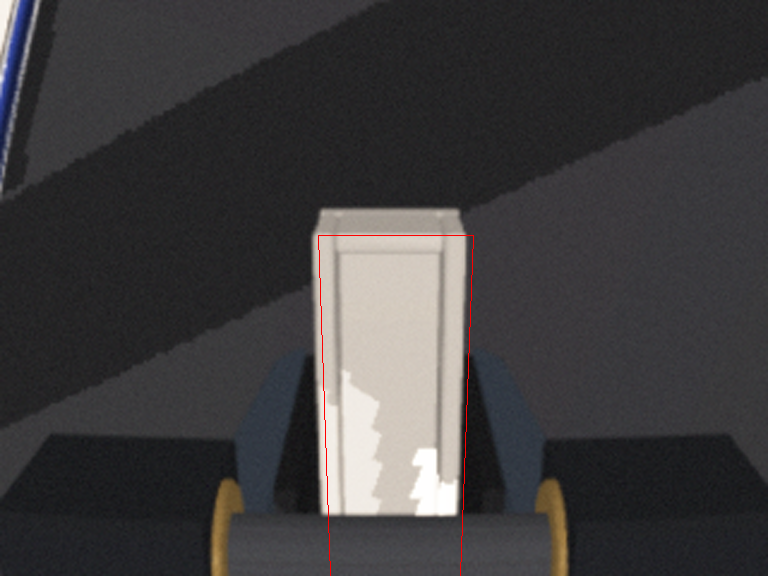

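```bash
python3 - <<'E'
from h import *
put(tray(-.075,-.1),.016,TY,.52,zc=.22)
xy=tray(-.18,0); ctrl.goto([*xy,.24],Rdown(TY-90)); ctrl.sleep(.3); snap("b_put")
d=np.load("b_put.npz");cw=cam("wrist",(d["p"],d["R"]));I=cv2.imread("pics/b_put.png")
c=tray(-.075,-.1)
pl=place([box(0,0,.014,.045,.022,.022,2)[[0,1,3,2]]],(*c,np.radians(TY)),.008)[0]
pts=[(pl,(0,0,255)),(ring(.031,.03)+[*tray(0,.1),.058],(0,0,255)),(ring(.026,.006)+[*tray(0,0),.068],(0,200,0))]
overlay(I,cw,pts,150,20,490,240,2.3,"fin_ov")
snap("fin_top","top"); snap("fin_scene","scene")
E
```

```text
set hit=True t=47.7 tcp [ 0.5617 -0.1355  0.0161] F [0.3848 0.5561 6.8027] w 27.8 mm
open t=48.2 tcp [ 0.5612 -0.1353  0.0157] F [-0.1383 -0.1638  0.2317] w 46.9 mm
up t=50.3 tcp [ 0.5613 -0.1353  0.2194] F [-0.2698 -0.1107 -0.5152] w 47.1 mm
```

View pics/fin_ov.png

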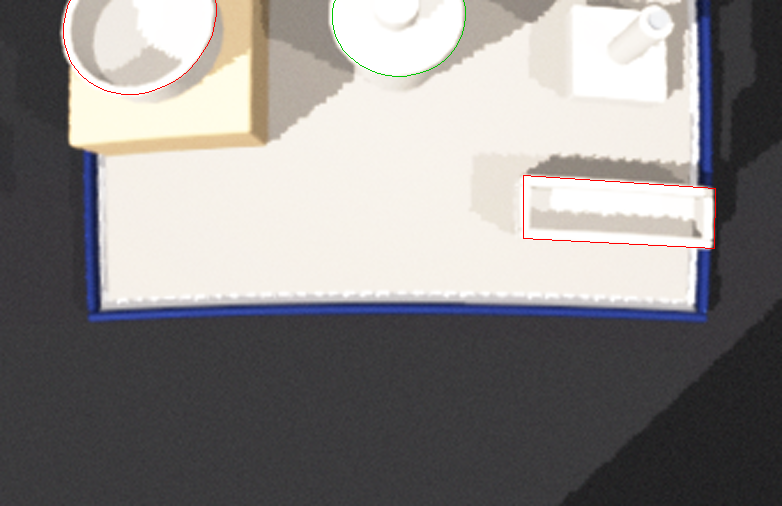

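View pics/fin_scene.png

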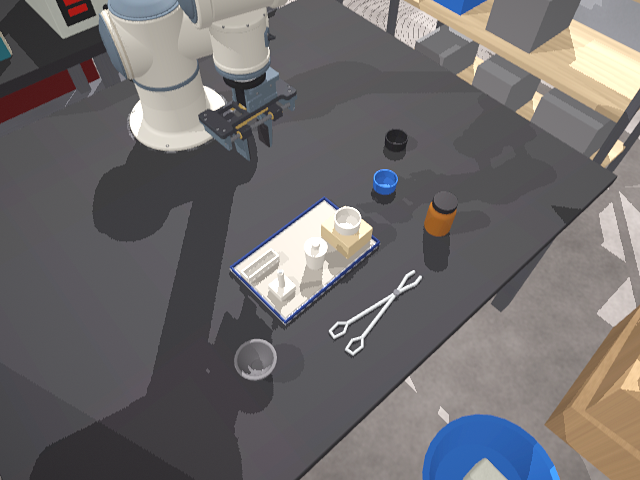

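```bash
python3 - <<'E'
from h import *
xy=tray(-.19,-.1); ctrl.goto([*xy,.13],Rdown(TY-90)); ctrl.sleep(.3); snap("b_close")
d=np.load("b_close.npz");cw=cam("wrist",(d["p"],d["R"]));I=cv2.imread("pics/b_close.png")
c=tray(-.075,-.1)
pl=[place([box(0,0,.014,.045,z,z,2)[[0,1,3,2]]],(*c,np.radians(TY)),.008)[0] for z in (0,.022)]
f=place([box(0,-.1,.022,.022,z,z,2)[[0,1,3,2]] for z in (.008,.028)],(*tray(0,0),np.radians(TY)))
overlay(I,cw,[(pl[0],(0,200,0)),(pl[1],(0,0,255)),(f[1],(0,0,255)),(f[0],(0,200,0))],190,60,450,250,3,"b_close_ov")
T=cv2.imread("pics/fin_top.png"); cv2.imwrite("pics/fin_top_c.png",cv2.resize(T[190:310,265:415],None,fx=5,fy=5,interpolation=cv2.INTER_CUBIC))
E
```

```text
(no output)
```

View pics/b_close_ov.png

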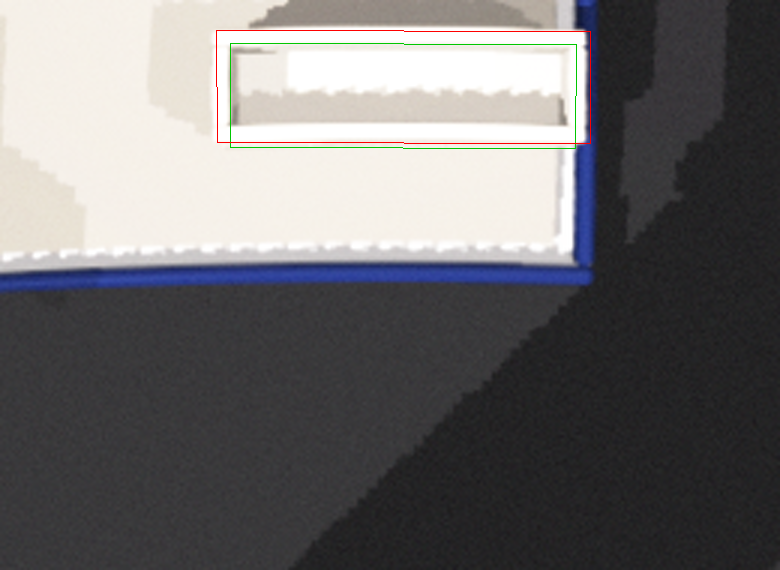

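View pics/fin_top_c.png

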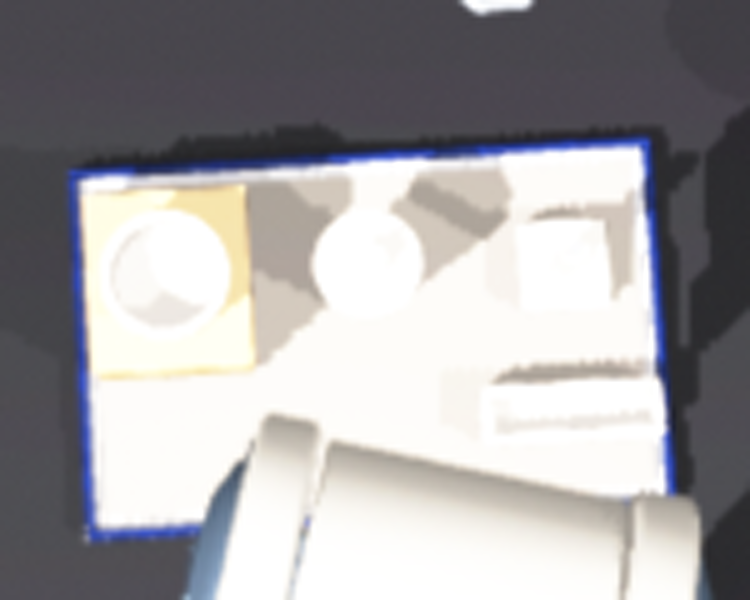

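```bash
python3 - <<'E'
from h import *
cs=cam("scene"); I=cv2.imread("pics/fin_scene.png")
off=np.array([-.0035,0,0]) # scene camera's own bias for the tray seen earlier
def pb(z,hx,hy): return place([box(0,0,hx,hy,z,z,2)[[0,1,3,2]]],(*tray(-.075,-.1),np.radians(TY)),.008)[0]+off
pts=[(pb(.022,.014,.045),(0,0,255)),(pb(.022,.010,.041),(0,0,255)),(pb(0,.014,.045),(0,200,0))]
pts+=[(h+off,(255,0,255)) for h in place([box(-.03,0,.095,.15,z,z,2)[[0,1,3,2]] for z in (.014,)],(*TR,np.radians(TY)))]
pts+=[(ring(.026,0)+[*tray(0,0),.068]+off,(0,200,0)),(ring(.0195,0)+[*tray(0,0),.008]+off,(0,200,0)),(ring(.031,.03)+[*tray(0,.1),.058]+off,(0,0,255))]
V=I
overlay(I,cs,pts,222,190,390,330,4.5,"fin_s_ov")
cv2.imwrite("pics/fin_s_c.png",cv2.resize(I[190:330,222:390],None,fx=4.5,fy=4.5,interpolation=cv2.INTER_CUBIC))
E
```

```text
(no output)
```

View pics/fin_s_ov.png

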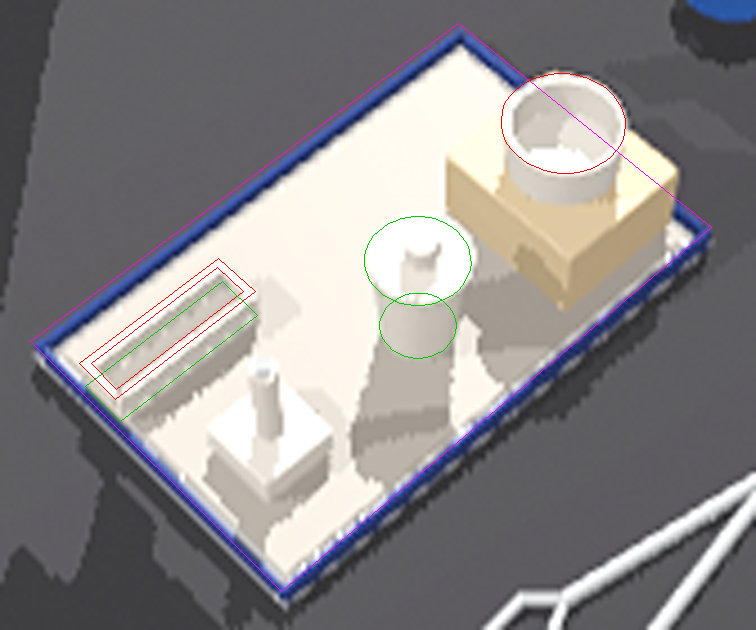

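View pics/fin_s_c.png

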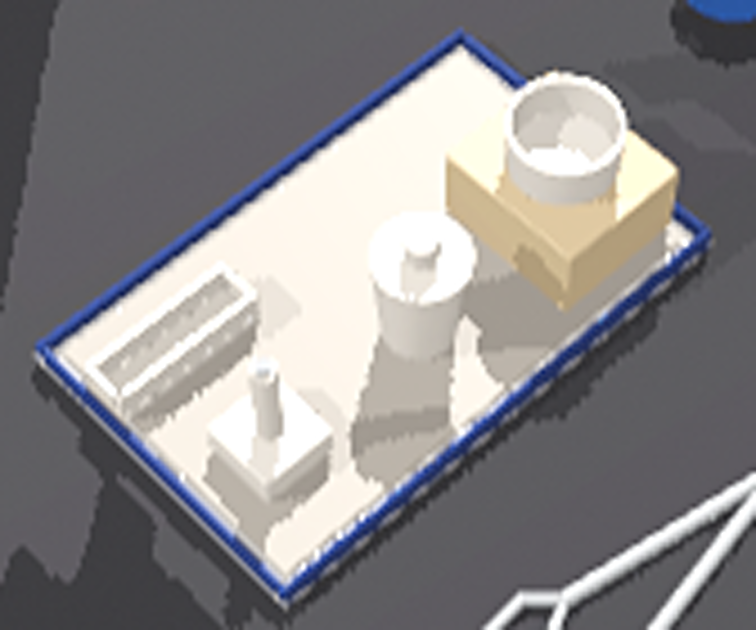

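```bash
python3 - <<'E'
from h import *
log("end"); ctrl.sleep(.3); ctrl.sign_off()
E
```

```text
end t=53.3 tcp [ 0.4471 -0.1401  0.1306] F [-0.4006  0.4112 -0.0141] w 47.4 mm
the job is handed in; nothing more can be done
```

I set out all four pieces in the order asked and handed the job in at about 54 s, with the gripper open and clear of everything.

- **Crucible:** it stands upright midway between the brick and the post. In the close view it sat within about 0.5 mm of the spot.
- **Lid:** it is centred on the crucible, knob up. It appears about 1 mm off to the left in the wrist image. The wrist camera showed a similar sideways shift when the lid was in the gripper, so most of this is probably calibration.
- **Dish:** the white one is centred on the firebrick. The blue and black look-alikes were not touched.
- **Boat:** it lies upright along the tray, 75 mm in front of the post. It touched down at the expected pad height, and two views show no tilt. Its outer end runs right up close to the tray's end rim, which follows from the dimensions you gave.

**Disagreements:** the scene camera put objects about 2–4 mm nearer the robot in x than the top and wrist cameras, which agreed with each other to about 1–2 mm. I placed by those two. The boat's long edges are white on white, so its front edge could not be checked by outline.

The last scene picture shows the jar, mortar and tongs where they were.

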